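Set the closed preserve jars on their drip dishes

ROBOT

A 6-joint arm with a two-finger parallel gripper is mounted at the origin on the work surface. World frame = base frame: x ahead of the robot, y to its left, z up, the work surface at z = 0. Lengths are in m, angles in degrees, forces in N, time in s.
With the tool pointing down it reaches from about 0.275 to 0.75 m from the base axis. Payload 10.2 kg.
Tool frame: the origin (TCP) lies midway between the tips of the shut fingers; the grasp point (between the pads) lies 19 mm behind it (grip_depth is the distance from the TCP to the grasp point, in m); z points along the fingers, y is the line along which they close (so a half turn about z gives the same grasp; the last joint's range is limited). The gripper opens to 88 mm and grips with 3 to 60 N. Pads are 18 mm wide; open, the fingers measure 123 mm over their backs; the gripper's body (75 mm by 187 mm) begins 45 mm behind the grasp point.
Start: joints at [59.336, 17.928, 85.812, -0, 76.261, -12.8], TCP at [0.161, 0.5, 0.239] pointing down, gripper open.
Joint ranges: [-168.41, 168.41], [-55.51, 124.54], [10.69, 146.95], [-70.63, 250.63], [1, 178], [-165.06, 165.06]. Speed limits (degrees/s): [136.94, 136.94, 172.46, 180, 180, 180].

INTERFACE

Orientations are given as a 3x3 rotation matrix whose columns are the frame's x, y, z axes.
In Python, from plant import * gives the robot as it stands.
- The arm moves only by the tool send_rows, never from a script. Its argument "rows" is one flat list of numbers, 5 for each row, row after row: the shift along the tool's x, y, z in shares of 0.4 m (1.0 is 0.4 m), then the turn about the tool's z in parts of the range, where 1.0 means pi rad, then the opening, from -1 (shut) to 1 (fully open). A call has exactly 8 rows; each row is the pose to reach, as a shift and turn from the pose commanded when the call began, along the tool's axes at that moment; what a row does not reach only later rows make up. A row lasts 1/8 s, in which the tool goes at most 62.5 mm and 10.7 degrees, less where a joint would pass 70% of its speed; a pose out of reach is approached as far as the arm can. A shift or turn number past 1, either way, is cut back to 1. A call with a gripper value outside its range is refused whole. The fingers move at their own pace and stop on an object; "newtons" is the grip in N (left out, the last holds). Time passes only in rows, so rows that repeat a pose let the fingers close, or fill a call up. It gives the time, the measured TCP pose, the force, the opening and the grip force at its end, in the units of the state.
- observe(): the state, without advancing time (a new reading comes with each control period).
- snapshot(name): name is "scene" or "top" or "wrist"; returns a dict with "color" (384x512x3 uint8, red, green, blue), "vertical_fov" (degrees; the focal length in pixels is half the picture's height over the tangent of half this angle, whatever the lens; pixels are square), "cx", "cy" (the principal point, pixels), "T" (4x4, takes a point from camera to world coordinates); the wrist camera has in their place "tool_from_camera" (4x4, takes a point from camera to tool coordinates, whose origin is the TCP and whose axes are the flange's). Camera axes: x right, y down, z forward; pixel columns grow to the right and rows downward; lengths in m; the calibration is good to about 2 mm. A picture is of the moment at which its call begins: read the wrist's pose just before it. There is no depth.
- finish_job(): hands the job in; it is judged then, once.
The state is a dict: "time": time; "q": joint angles; "qvel": joint speeds; "joint_efforts": joint torques, N m; "tcp_pos": TCP position; "tool_rot": TCP orientation; "wrist_force": force on the tool from outside, world axes, zero at the start; "wrist_torque": the same for the moment, N m; "grip_width": finger opening in m; "grasp_force": force on a finger pad.
Only numpy, scipy, OpenCV 4.12 (cv2) and the standard library are available. Lean on these libraries where they do the work, as an engineer would, in place of code of your own. Each camera call takes 0.05 s, during which the arm holds its last target. There are 200 camera calls.

TASK

Clear the breakfast counter: stand each of the four closed preserve jars upright and flat inside the rim of its own white drip dish - the square jar in the square dish, and the largest, middle-sized and smallest round jars in the largest, middle-sized and smallest round dishes. Set the jars down gently without knocking any over, and leave the open jar with the spoon and the pepper mill undisturbed where they stand.

Things in the scene. Friction and masses are not known exactly. Their poses are not given: they have to be found in the camera images.
- jar_large: The largest closed round jar. Dark preserve in glass with a flat steel screw lid, loose, standing upright; origin at the centre of its underside, z up. Round, 68 mm in diameter and 98 mm high; straight glass body up to 80 mm (best gripped there), then a neck and a lid 62 mm in diameter on top. About 380 g.
- jar_medium: The middle-sized closed round jar. Dark preserve in glass with a flat steel screw lid, loose, standing upright; origin at the centre of its underside, z up. Round, 55 mm in diameter and 78 mm high; straight glass body up to 60 mm (best gripped there), then a neck and a lid 50 mm in diameter on top. About 240 g.
- jar_small: The smallest closed round jar. Dark preserve in glass with a flat steel screw lid, loose, standing upright; origin at the centre of its underside, z up. Round, 42 mm in diameter and 58 mm high; straight glass body up to 40 mm (best gripped there), then a neck and a lid 38 mm in diameter on top. About 110 g.
- jar_square: The closed square jar. Dark preserve in glass with a flat steel screw lid, loose, standing upright; origin at the centre of its underside, z up. Square body 52 x 52 mm, sides parallel to its x and y axes, straight up to 66 mm (best gripped there); round lid 42 mm in diameter on top, 84 mm high in all. About 260 g.
- dish_large: The largest round drip dish, a shallow rimmed saucer 102 mm in outer and 94 mm in inner diameter. Glazed white, stuck to the counter, does not shift. Origin at the centre of its underside; its inner floor is 5 mm above the counter and its rim 11 mm. 
- dish_medium: The middle-sized round drip dish, a shallow rimmed saucer 87 mm in outer and 79 mm in inner diameter. Glazed white, stuck to the counter, does not shift. Origin at the centre of its underside; its inner floor is 5 mm above the counter and its rim 11 mm. 
- dish_small: The smallest round drip dish, a shallow rimmed saucer 74 mm in outer and 66 mm in inner diameter. Glazed white, stuck to the counter, does not shift. Origin at the centre of its underside; its inner floor is 5 mm above the counter and its rim 11 mm. 
- dish_square: The square drip dish, 86 x 86 mm outside and 76 x 76 mm inside, sides parallel to its x and y axes. Glazed white, stuck to the counter, does not shift. Origin at the centre of its underside; its inner floor is 5 mm above the counter and its rim 11 mm. 
- open_jar: The open jar, in use: round, 62 mm in diameter, 87 mm high, no lid, dark jam visible in its glass mouth and a steel spoon handle leaning out of it towards its +x axis, up to 50 mm from the jar's axis and 140 mm high. Loose, to be left where it is. Origin at the centre of its underside.
- pepper_mill: A turned dark-wood pepper mill, 48 mm in diameter at the foot, 115 mm high. Loose, to be left where it is. Origin at the centre of its underside.

How it is judged (in metres and radians):
At the end, for the whole second after the job is handed in: Each closed jar stands upright (within 0.06 rad) and at rest on the inner floor of its own dish, its axis within 13 mm (square jar: 18 mm) of the dish's centre (that is, flat inside the rim), and the open jar and the pepper mill stand within 20 mm of where they were (horizontal distance between jar_large and dish_large below 0.013 m and z of jar_large in the frame of dish_large between 0.002 and 0.0085 m and angle between each of jar_large, jar_medium, jar_small, jar_square's own z axis and vertical below 0.06 rad and linear speed of each of jar_large, jar_medium, jar_small, jar_square below 0.02 m/s and angular speed of each of jar_large, jar_medium, jar_small, jar_square below 0.2 rad/s and horizontal distance between jar_medium and dish_medium below 0.013 m and z of jar_medium in the frame of dish_medium between 0.002 and 0.0085 m and horizontal distance between jar_small and dish_small below 0.013 m and z of jar_small in the frame of dish_small between 0.002 and 0.0085 m and horizontal distance between jar_square and dish_square below 0.018 m and z of jar_square in the frame of dish_square between 0.002 and 0.0085 m and distance of each of open_jar, pepper_mill from where it was at the start of the episode below 0.02 m and angle between each of open_jar, pepper_mill's own z axis and vertical below 0.15 rad); the robot touches nothing.
It fails at once if the open jar or the pepper mill is shifted by more than 20 mm or tipped (distance of any of open_jar, pepper_mill from where it was at the start of the episode above 0.02 m or angle between any of open_jar, pepper_mill's own z axis and vertical above 0.25 rad).
It fails at once if a closed jar is knocked over (tilted by more than 40 degrees) (angle between any of jar_large, jar_medium, jar_small, jar_square's own z axis and vertical above 0.7 rad).
It fails at once if a jar is dropped or pressed hard onto a drip dish (more than 40 N between them) (contact force between any of jar_large, jar_medium, jar_small, jar_square and dish_large above 40 N or contact force between any of jar_large, jar_medium, jar_small, jar_square and dish_medium above 40 N or contact force between any of jar_large, jar_medium, jar_small, jar_square and dish_small above 40 N or contact force between any of jar_large, jar_medium, jar_small, jar_square and dish_square above 40 N).
It fails at once if a closed jar is let fall (more than about 20 mm: moving at over 0.6 m/s with no finger touching it) ((linear speed of jar_large above 0.6 m/s and contact force between jar_large and the fingers below 0.05 N) or (linear speed of jar_medium above 0.6 m/s and contact force between jar_medium and the fingers below 0.05 N) or (linear speed of jar_small above 0.6 m/s and contact force between jar_small and the fingers below 0.05 N) or (linear speed of jar_square above 0.6 m/s and contact force between jar_square and the fingers below 0.05 N)).
It also fails if it takes over 120 s, if anything falls off the work surface, if the arm or the gripper's body presses on something with over 40 N, if the wrist force passes 120 N, or if a joint passes its speed limit or range.

## Working session

There is one attempt and no reset: what is moved stays moved. The work goes in short steps, Python scripts to look and compute and a tool call to move; the robot and the scene stay as the last step left them, time stands still between calls to the robot, and variables do not carry over. Pictures are saved under pics/ and viewed, at most 14 in all, crops included, and the job is handed in when it is done.

Besides the shell and the picture viewer there is one more tool, called after ">>>" by a JSON object that holds its "fn" and its "kwargs". send_rows: Moves the arm, as the interface text tells. Its arguments: {"type":"object","properties":{"rows":{"type":"array"},"newtons":{"type":"number"}},"required":["rows"]}

```bash
mkdir -p pics; ls; python3 - <<'E'
from plant import *
import cv2,numpy as np
o=observe();print(o['tcp_pos'],np.round(o['tool_rot'],3).tolist(),o['grip_width'],o['time'])
for n in("scene","top"):
    s=snapshot(n);cv2.imwrite(f'pics/{n}0.png',cv2.resize(s['color'][:,:,::-1],(768,576)))
    print(n,s['vertical_fov'],s['cx'],s['cy'],np.round(s['T'],4).tolist())
E
```

```text
pics
[0.16092349 0.49947689 0.2381646 ] [[-0.952, 0.307, -0.001], [0.307, 0.952, -0.001], [0.0, -0.001, -1.0]] 0.08816391572204665 0.0
scene 56.97574789939048 248.87126349618504 189.00136656065982 [[-0.5824, 0.5563, -0.5927, 1.0571], [0.8127, 0.3819, -0.4402, 0.4082], [-0.0185, -0.7381, -0.6745, 0.6749], [0.0, 0.0, 0.0, 1.0]]
top 56.539669551961666 255.92718002927958 191.62184394661116 [[0.1462, -0.9605, 0.237, 0.3078], [-0.9892, -0.1431, 0.0304, -0.0134], [0.0047, -0.2389, -0.971, 0.9976], [0.0, 0.0, 0.0, 1.0]]
```

View pics/top0.png

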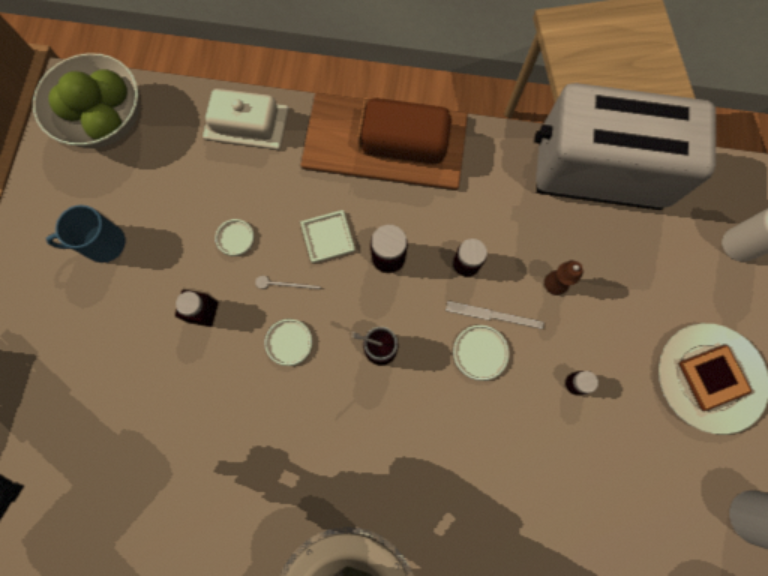

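View pics/scene0.png

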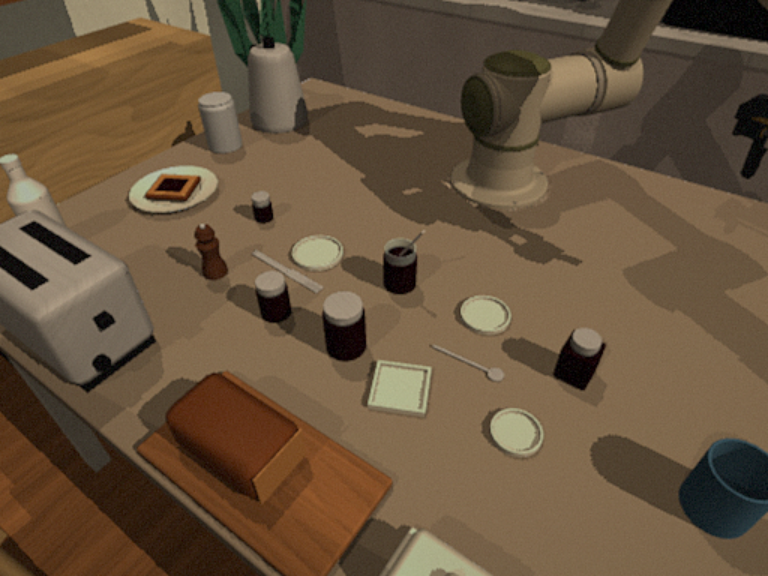

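Top view (768-scale): dishes at (235,238) small, (328,237) square, (289,343) medium, (481,353) large. Lids are at (389,240) large, (472,252) medium, (585,382) small and (189,303) square. The open jar is at (380,345), with its spoon to the left, and the mill at (556,284). The scene view agrees with this layout. Next I measure positions from both cameras.

```bash
cat > h.py <<'E'
from plant import *
import cv2,numpy as np
def ray(s,uv,z):
    f=192/np.tan(np.radians(s['vertical_fov']/2));T=s['T']
    d=np.c_[(np.asarray(uv,float).reshape(-1,2)-[s['cx'],s['cy']])/f,np.ones(np.size(uv)//2)]@T[:3,:3].T
    return (T[:3,3]+d*((z-T[2,3])/d[:,2:]))[:,:2]
def proj(s,P):
    f=192/np.tan(np.radians(s['vertical_fov']/2));T=s['T']
    p=(np.asarray(P)-T[:3,3])@T[:3,:3];return p[:,:2]/p[:,2:]*f+[s['cx'],s['cy']]
def grow(s,seed,tol=14):
    m=np.zeros((386,514),np.uint8);im=cv2.GaussianBlur(s['color'],(3,3),0).copy()
    cv2.floodFill(im,m,tuple(int(round(v)) for v in seed),0,(tol,)*3,(tol,)*3,cv2.FLOODFILL_MASK_ONLY|cv2.FLOODFILL_FIXED_RANGE|(255<<8))
    c,_=cv2.findContours(m[1:-1,1:-1],cv2.RETR_EXTERNAL,cv2.CHAIN_APPROX_NONE);return max(c,key=len)[:,0]
E
python3 - <<'E'
from h import *
seeds={'top':dict(dL=(481,353),dM=(289,343),dS=(235,238),dQ=(328,237),L=(389,238),M=(472,250),S=(587,381),Q=(189,302)),
'scene':dict(dL=(317,252),dM=(485,315),dS=(516,433),dQ=(400,388),L=(344,304),M=(271,283),S=(261,198),Q=(586,340))}
H=dict(dL=.005,dM=.005,dS=.005,dQ=.005,L=.098,M=.078,S=.058,Q=.084)
for n in seeds:
    s=snapshot(n)
    for k,(u,v) in seeds[n].items():
        c=grow(s,(u/1.5,v/1.5),30 if k[0]=='d' else 35)
        w=ray(s,c,H[k]).astype(np.float32)*1000
        (x,y),r=cv2.minEnclosingCircle(w);R=cv2.minAreaRect(w)
        print(n,k,'circ',round(x,1),round(y,1),'d',round(2*r,1),'rect',np.round(np.r_[R[0],R[1],R[2]],1),len(c))
E
```

```text
top dL circ 453.0 -180.9 d 93.2 rect [ 453.8 -181.3   90.5   88.7   32.4] 92
top dM circ 420.1 173.0 d 79.6 rect [421.3 174.7  70.7  75.6  54.5] 74
top dS circ 606.8 317.9 d 65.1 rect [606.6 317.1  57.5  60.5  37. ] 57
top dQ circ 637.7 142.7 d 113.9 rect [637.9 142.8  82.4  81.2  24.4] 103
top L circ 615.4 19.6 d 62.0 rect [615.6  19.5  58.7  58.5   8.5] 62
top M circ 624.4 -132.2 d 50.3 rect [ 625.  -133.6   48.5   46.     6.4] 49
top S circ 424.9 -356.4 d 38.6 rect [ 424.3 -356.8   35.    36.5   50.7] 39
top Q circ 454.1 352.5 d 41.9 rect [453.7 352.4  34.7  41.7   8.5] 42
scene dL circ 452.7 -180.1 d 103.0 rect [ 456.6 -180.1   88.    99.2    4.7] 76
scene dM circ 419.2 177.7 d 86.5 rect [423.  177.2  72.5  83.4   4.2] 86
scene dS circ 604.0 321.0 d 74.1 rect [606.9 319.7  72.3  66.9  73.8] 134
scene dQ circ 633.9 139.8 d 116.4 rect [633.9 140.   85.4  85.   24.7] 196
scene L circ 617.1 20.9 d 67.8 rect [616.2  19.2  59.4  60.9  34.6] 65
scene M circ 585.4 -126.4 d 164.3 rect [ 613.7 -127.1  164.2   70.2   88.7] 142
scene S circ 425.4 -350.5 d 54.4 rect [ 424.9 -352.3   38.9   48.5    0.5] 30
scene Q circ 455.6 351.0 d 46.4 rect [454.3 349.7  39.4  42.5  88. ] 48
```

```bash
python3 - <<'E'
from h import *
s=snapshot('top')
def p(n,u,v,z): print(n,np.round(ray(s,[(u/1.5,v/1.5)],z)[0]*1000))
p('open',380,343,.087);p('spoon tip',352,332,.12);p('mill foot',556,286,0.005);p('mill top',571,270,.11)
p('loaf near L',362,153,.05);p('loaf near R',447,162,.05);p('toaster corner',540,190,0.02);p('toaster top corner',556,92,.15)
p('mug',120,250,.0);p('mug top',80,222,.1);p('plate',715,380,.01)
a=s['color'][180:230,105:155,::-1];a=np.clip(a.astype(float)*2.2,0,255).astype(np.uint8)
cv2.imwrite('pics/q.png',cv2.resize(a,(600,600),interpolation=cv2.INTER_CUBIC))
t=snapshot('scene');a=t['color'][210:265,360:415,::-1];a=np.clip(a.astype(float)*2.2,0,255).astype(np.uint8)
b=cv2.resize(a,(600,600),interpolation=cv2.INTER_CUBIC)
c=cv2.resize(cv2.imread('pics/q.png'),(400,400));cv2.imwrite('pics/qq.png',np.hstack([c,cv2.resize(b,(400,400))]))
E
```

```text
open [432.   7.]
spoon tip [439.  55.]
mill foot [ 601. -308.]
mill top [ 603. -300.]
loaf near L [799.  98.]
loaf near R [804. -68.]
toaster corner [ 787. -258.]
toaster top corner [ 917. -239.]
mug [550. 537.]
mug top [566. 566.]
plate [ 466. -606.]
```

View pics/qq.png

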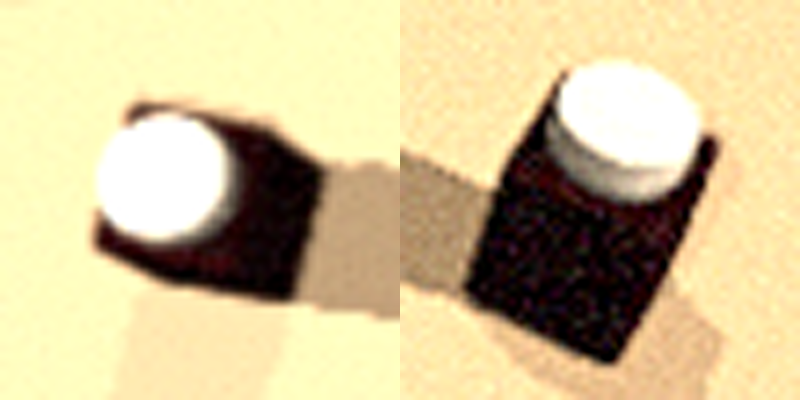

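The crop shows the square jar. Its lid is at about (165,175) in the left panel and its body corners at about (322,170) and (293,300). I'll fit the body silhouette to get yaw.

```bash
cat >> h.py <<'E'
def fitq(S):
    M=[]
    for s,b in S:
        m=np.zeros((384,512),np.uint8);y0,y1,x0,x1=b
        im=s['color'].max(2)[y0:y1,x0:x1];m[y0:y1,x0:x1]=im<45
        n,l,st,_=cv2.connectedComponentsWithStats(m);k=1+st[1:,4].argmax()
        M.append(cv2.resize((l==k).astype(np.uint8),None,fx=4,fy=4,interpolation=0))
    a=np.linspace(0,2*np.pi,40)
    def cost(p):
        c=0;x,y,th=p[0]/1000,p[1]/1000,np.radians(p[2])
        for (s,b),m in zip(S,M):
            R=np.array([[np.cos(th),-np.sin(th)],[np.sin(th),np.cos(th)]])
            q=np.array([(i,j) for i in(-.026,.026) for j in(-.026,.026)])@R.T+[x,y]
            P=np.vstack([np.c_[q,[0]*4],np.c_[q,[.066]*4]]);h=cv2.convexHull(((proj(s,P)+.5)*4).astype(np.float32)).astype(int)
            r=np.zeros_like(m);cv2.fillConvexPoly(r,h,1)
            for z in(.07,.084):
                L=np.c_[x+.021*np.cos(a),y+.021*np.sin(a),a*0+z];L=cv2.convexHull(((proj(s,L)+.5)*4).astype(np.float32)).astype(int)
                if z==.07: L0=L
                hh=cv2.convexHull(np.vstack([L0,L]));
            lid=np.zeros_like(m);cv2.fillConvexPoly(lid,hh,1)
            c+=((r!=m)&(lid==0)).sum()/m.sum()
        return c
    return cost
E
python3 - <<'E'
from h import *
from scipy.optimize import minimize
S=[(snapshot('top'),(180,230,105,155)),(snapshot('scene'),(210,265,360,415))]
f=fitq(S)
for SS in(S,S[:1],S[1:]):
  f=fitq(SS);r=min((minimize(f,[454.5,351.5,t],method='Nelder-Mead',options=dict(initial_simplex=[[454,351,t],[457,351,t],[454,354,t],[454,351,t+12]])) for t in range(0,90,15)),key=lambda r:r.fun);print(np.round(r.x,1),r.fun)
E
```

```text
[453.6 350.7   0. ] 0.4643092880716643
[454.  352.2  -8.5] 0.2591517857142857
[454.2 349.7   2.2] 0.11592409240924093
```

```bash
python3 - <<'E'
from h import *
for n,p in(('top',[(145.25-.5,201.2-.5),(141.6-.5,217.5-.5)]),('scene',[(369.1,249.4),(388.7,259.3)])):
    w=ray(snapshot(n),p,0)*1000;d=w[1]-w[0];print(n,np.round(w),np.hypot(*d),np.degrees(np.arctan2(d[1],d[0])))
E
```

```text
top [[478. 328.]
 [430. 328.]] 47.59818205556201 -179.79864866203562
scene [[475. 325.]
 [477. 373.]] 47.570513065328846 88.04400470781854
```

Careful with the scale: shifts go in shares of 0.4 m and turns go in shares of pi rad. That gives: -0.29 m is -0.725, -0.254 m is -0.635, -0.312 rad is -0.0993.

>>> {"fn": "send_rows", "kwargs": {"rows": [-0.09,-0.05,0,-0.0124,1,-0.18,-0.1,0,-0.0248,1,-0.2725,-0.15,0,-0.0372,1,-0.3625,-0.2,0,-0.0497,1,-0.4525,-0.25,0,-0.0621,1,-0.545,-0.3,0,-0.0745,1,-0.635,-0.35,0,-0.0869,1,-0.725,-0.3975,0,-0.0993,1], "newtons": 25}}

```text
time: 1.5
tcp_pos: [0.3891, 0.2583, 0.2389]
tool_rot: [[-1.0, -0.001, 0.0], [-0.001, 1.0, 0.0], [-0.0, 0.0, -1.0]]
wrist_force: [0.0, -0.2, 0.3]
grip_width: 0.0883
grasp_force: 0.0
```

>>> {"fn": "send_rows", "kwargs": {"rows": [-0.085,-0.09,0,0,1,-0.17,-0.18,0,0,1,-0.255,-0.2675,0,0,1,-0.34,-0.3575,0,0,1,-0.425,-0.4475,0,0,1,-0.51,-0.5375,0,0,1,-0.55,-0.58,0,0,1,-0.5675,-0.5975,0,0,1]}}

```text
time: 2.5
tcp_pos: [0.6158, 0.0195, 0.2383]
tool_rot: [[-1.0, 0.001, -0.001], [0.001, 1.0, 0.0], [0.001, 0.0, -1.0]]
wrist_force: [-1.2, 0.5, -0.9]
grip_width: 0.0882
grasp_force: 0.0
```

```bash
cat >> h.py <<'E'
def wrist():
    o=observe();s=snapshot('wrist');B=np.eye(4);B[:3,:3]=o['tool_rot'];B[:3,3]=o['tcp_pos'];s['T']=B@s['tool_from_camera'];print(np.round(o['tcp_pos'],4),o['grip_width'],o['time']);return s
E
python3 - <<'E'
from h import *
s=wrist();im=s['color'][:,:,::-1].copy()
print(np.round(s['T'],3).tolist(),s['cx'],s['cy'])
P=proj(s,[(.616,.020,.098),(.6365,.1415,.011)]);print(P)
a=np.linspace(0,6.28,60);c=proj(s,np.c_[.616+.031*np.cos(a),.02+.031*np.sin(a),a*0+.098])
cv2.polylines(im,[np.round(c).astype(int)],True,(0,0,255),1)
cv2.imwrite('pics/w0.png',im)
E
```

```text
[0.6158 0.0195 0.2383] 0.088201194379937 2.5
[[0.001, 0.957, 0.289, 0.542], [1.0, -0.001, -0.001, 0.02], [-0.0, 0.289, -0.957, 0.384], [0.0, 0.0, 0.0, 1.0]] 258.5234393172147 190.29239025404286
[[258.80103742 178.23906462]
 [353.68924449 176.6253967 ]]
```

View pics/w0.png

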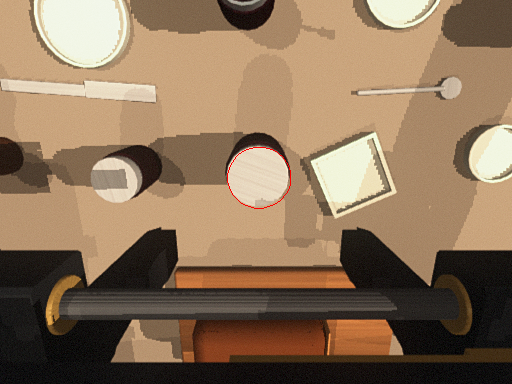

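The wrist view shows the large lid at (258,177) inside the predicted circle, so the calibration is good. The fingers straddle it evenly, so I descend.

To row units: 0.196 m is 0.49, 0.185 m is 0.4625.

>>> {"fn": "send_rows", "kwargs": {"rows": [0,0,0.0875,0,1,0,0,0.175,0,1,0,0,0.2625,0,1,0,0,0.35,0,1,0,0,0.4125,0,1,0,0,0.4625,0,1,0,0,0.49,0,1,0,0,0.49,0,1]}}

```text
time: 3.55
tcp_pos: [0.615, 0.0209, 0.0426]
tool_rot: [[-1.0, -0.001, -0.001], [-0.001, 1.0, 0.0], [0.001, 0.0, -1.0]]
wrist_force: [0.1, 0.2, 0.3]
grip_width: 0.0879
grasp_force: 0.0
```

>>> {"fn": "send_rows", "kwargs": {"rows": [0,0,0,0,-0.3,0,0,0,0,-0.3,0,0,0,0,-0.3,0,0,0,0,-0.3,0,0,0,0,-0.3,0,0,0,0,-0.3,0,0,0,0,-0.3,0,0,0,0,-0.3], "newtons": 25}}

```text
time: 4.55
tcp_pos: [0.6158, 0.0201, 0.0436]
tool_rot: [[-1.0, -0.0, 0.001], [-0.0, 1.0, -0.001], [-0.001, -0.001, -1.0]]
wrist_force: [-1.1, -2.6, 5.8]
grip_width: 0.0676
grasp_force: 25.0
```

To row units: -0.15 m is -0.375, -0.14 m is -0.35.

>>> {"fn": "send_rows", "kwargs": {"rows": [0,0,-0.025,0,-0.3,0,0,-0.0875,0,-0.3,0,0,-0.1625,0,-0.3,0,0,-0.2375,0,-0.3,0,0,-0.3,0,-0.3,0,0,-0.35,0,-0.3,0,0,-0.375,0,-0.3,0,0,-0.375,0,-0.3]}}

```text
time: 5.55
tcp_pos: [0.6153, 0.0205, 0.1928]
tool_rot: [[-1.0, -0.0, 0.0], [-0.0, 1.0, 0.0], [-0.0, 0.0, -1.0]]
wrist_force: [-0.9, -0.3, -3.2]
grip_width: 0.0674
grasp_force: 25.0
```

To row units: -0.201 m is -0.5025, -0.185 m is -0.4625.

>>> {"fn": "send_rows", "kwargs": {"rows": [0.025,-0.03,0,0,-0.3,0.0875,-0.1075,0,0,-0.3,0.1625,-0.2,0,0,-0.3,0.2375,-0.2925,0,0,-0.3,0.3125,-0.385,0,0,-0.3,0.375,-0.4625,0,0,-0.3,0.4075,-0.5025,0,0,-0.3,0.4075,-0.5025,0,0,-0.3]}}

```text
time: 6.55
tcp_pos: [0.451, -0.1815, 0.1922]
tool_rot: [[-1.0, 0.002, -0.001], [0.002, 1.0, 0.001], [0.001, 0.001, -1.0]]
wrist_force: [-0.2, 0.3, -3.3]
grip_width: 0.0676
grasp_force: 25.0
```

To row units: 0.143 m is 0.3575, 0.141 m is 0.3525.

>>> {"fn": "send_rows", "kwargs": {"rows": [0,0,0.075,0,-0.3,0,0,0.1625,0,-0.3,0,0,0.25,0,-0.3,0,0,0.3,0,-0.3,0,0,0.33,0,-0.3,0,0,0.345,0,-0.3,0,0,0.3525,0,-0.3,0,0,0.3575,0,-0.3]}}

```text
time: 7.55
tcp_pos: [0.4526, -0.1807, 0.0501]
tool_rot: [[-1.0, -0.0, 0.001], [-0.0, 1.0, -0.001], [-0.001, -0.001, -1.0]]
wrist_force: [-0.3, -0.3, -2.9]
grip_width: 0.0675
grasp_force: 25.0
```

To row units: 0.002 m is 0.005, 0.001 m is 0.0025.

>>> {"fn": "send_rows", "kwargs": {"rows": [0,0,0.0025,0,-0.3,0,0,0.0025,0,-0.3,0,0,0.0038,0,-0.3,0,0,0.0038,0,-0.3,0,0,0.005,0,-0.3,0,0,0.005,0,-0.3,0,0,0.005,0,-0.3,0,0,0.005,0,-0.3]}}

```text
time: 8.55
tcp_pos: [0.4525, -0.1807, 0.0485]
tool_rot: [[-1.0, -0.0, 0.0], [-0.0, 1.0, -0.0], [-0.0, -0.0, -1.0]]
wrist_force: [-5.6, 2.2, 8.4]
grip_width: 0.0675
grasp_force: 25.0
```

Touching lightly, so I release, rise, and go on to the medium jar.

To row units: -0.09 m is -0.225, -0.05 m is -0.125.

>>> {"fn": "send_rows", "kwargs": {"rows": [0,0,0,0,0.6,0,0,0,0,0.7,0,0,0,0,1,0,0,0,0,1,0,0,0,0,1,0,0,-0.05,0,1,0,0,-0.125,0,1,0,0,-0.225,0,1]}}

```text
time: 9.55
tcp_pos: [0.452, -0.1804, 0.1382]
tool_rot: [[-1.0, -0.0, -0.001], [-0.0, 1.0, 0.001], [0.001, 0.001, -1.0]]
wrist_force: [-0.3, -0.6, 0.6]
grip_width: 0.0879
grasp_force: 0.0
```

>>> {"fn": "send_rows", "kwargs": {"rows": [0,0,-0.125,0,1,0,0,-0.225,0,1,-0.075,0.02,-0.225,0,1,-0.175,0.05,-0.225,0,1,-0.275,0.0775,-0.225,0,1,-0.375,0.1075,-0.225,0,1,-0.43,0.1225,-0.225,0,1,-0.43,0.1225,-0.225,0,1]}}

```text
time: 10.55
tcp_pos: [0.6249, -0.131, 0.2268]
tool_rot: [[-1.0, -0.001, -0.001], [-0.001, 1.0, 0.0], [0.001, 0.0, -1.0]]
wrist_force: [-0.1, -0.6, -0.8]
grip_width: 0.0884
grasp_force: 0.0
```

```bash
python3 - <<'E'
from h import *
s=wrist();im=s['color'][:,:,::-1].copy()
a=np.linspace(0,6.28,60)
for x,y,r,z in((.625,-.1325,.025,.078),(.453,-.181,.031,.103)):
    c=proj(s,np.c_[x+r*np.cos(a),y+r*np.sin(a),a*0+z]);cv2.polylines(im,[np.round(c).astype(int)],True,(0,0,255),1)
cv2.imwrite('pics/w1.png',im)
E
```

```text
[ 0.6249 -0.131   0.2268] 0.08842623043786257 10.55
```

View pics/w1.png

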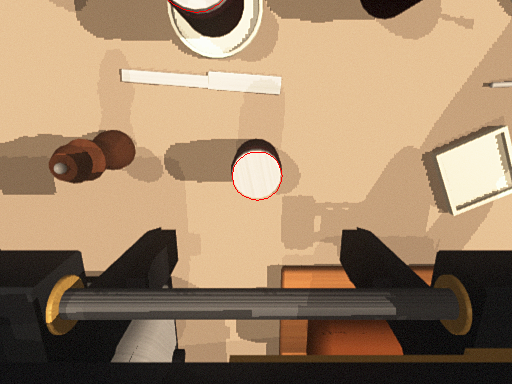

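The medium lid at (257,175) matches the prediction, and the large jar sits inside its dish at the top edge. I descend on the medium jar.

To row units: 0.2035 m is 0.5088, 0.195 m is 0.4875.

>>> {"fn": "send_rows", "kwargs": {"rows": [0,0,0.0875,0,1,0,0,0.1875,0,1,0,0,0.2875,0,1,0,0,0.375,0,1,0,0,0.4375,0,1,0,0,0.4875,0,1,0,0,0.5088,0,1,0,0,0.5088,0,1]}}

```text
time: 11.6
tcp_pos: [0.6243, -0.1317, 0.0244]
tool_rot: [[-1.0, -0.0, 0.0], [-0.0, 1.0, -0.0], [-0.0, -0.0, -1.0]]
wrist_force: [0.9, -0.3, 0.1]
grip_width: 0.088
grasp_force: 0.0
```

>>> {"fn": "send_rows", "kwargs": {"rows": [0,0,0,0,-0.5,0,0,0,0,-0.5,0,0,0,0,-0.5,0,0,0,0,-0.5,0,0,0,0,-0.5,0,0,0,0,-0.5,0,0,0,0,-0.5,0,0,0,0,-0.5], "newtons": 20}}

```text
time: 12.6
tcp_pos: [0.6246, -0.1318, 0.0245]
tool_rot: [[-1.0, -0.0, 0.001], [-0.0, 1.0, -0.001], [-0.001, -0.001, -1.0]]
wrist_force: [-1.4, -3.4, 5.6]
grip_width: 0.0546
grasp_force: 20.0
```

To row units: -0.2 m is -0.5, -0.19 m is -0.475.

>>> {"fn": "send_rows", "kwargs": {"rows": [0,0,-0.025,0,-0.5,0,0,-0.0875,0,-0.5,0,0,-0.175,0,-0.5,0,0,-0.2625,0,-0.5,0,0,-0.35,0,-0.5,0,0,-0.425,0,-0.5,0,0,-0.475,0,-0.5,0,0,-0.5,0,-0.5]}}

```text
time: 13.6
tcp_pos: [0.6243, -0.1312, 0.225]
tool_rot: [[-1.0, -0.0, 0.0], [-0.0, 1.0, 0.0], [-0.0, 0.0, -1.0]]
wrist_force: [-0.0, -0.3, -2.8]
grip_width: 0.0546
grasp_force: 20.0
```

To row units: 0.3075 m is 0.7688, 0.278 m is 0.695, 1.17 rad is 0.3724.

>>> {"fn": "send_rows", "kwargs": {"rows": [0.0375,0.055,0,0.0382,-0.5,0.1,0.15,0,0.0859,-0.5,0.175,0.2625,0,0.1337,-0.5,0.25,0.375,0,0.1814,-0.5,0.325,0.4875,0,0.2292,-0.5,0.4,0.6,0,0.2769,-0.5,0.4625,0.695,0,0.3247,-0.5,0.5113,0.7688,0,0.3724,-0.5]}}

```text
time: 14.6
tcp_pos: [0.4182, 0.1773, 0.2238]
tool_rot: [[-0.387, 0.922, -0.002], [0.922, 0.387, 0.0], [0.001, -0.001, -1.0]]
wrist_force: [0.8, 1.8, -2.5]
grip_width: 0.0547
grasp_force: 20.0
```

To row units: 0.191 m is 0.4775, 0.183 m is 0.4575, 0.401 rad is 0.1276.

>>> {"fn": "send_rows", "kwargs": {"rows": [0,0,0.05,0.0382,-0.5,0,0,0.1375,0.0764,-0.5,0,0,0.225,0.1082,-0.5,0,0,0.3125,0.1276,-0.5,0,0,0.375,0.1276,-0.5,0,0,0.425,0.1276,-0.5,0,0,0.4575,0.1276,-0.5,0,0,0.4775,0.1276,-0.5]}}

```text
time: 15.6
tcp_pos: [0.4196, 0.1759, 0.0327]
tool_rot: [[-0.0, 1.0, -0.001], [1.0, 0.0, -0.0], [-0.0, -0.001, -1.0]]
wrist_force: [-0.8, 0.2, -2.8]
grip_width: 0.0544
grasp_force: 20.0
```

>>> {"fn": "send_rows", "kwargs": {"rows": [0,0,0.0025,0,-0.5,0,0,0.005,0,-0.5,0,0,0.0063,0,-0.5,0,0,0.0075,0,-0.5,0,0,0.0088,0,-0.5,0,0,0.01,0,-0.5,0,0,0.01,0,-0.5,0,0,0.01,0,-0.5]}}

```text
time: 16.6
tcp_pos: [0.4199, 0.1759, 0.0295]
tool_rot: [[-0.0, 1.0, 0.0], [1.0, 0.0, 0.0], [0.0, 0.0, -1.0]]
wrist_force: [-2.2, -0.5, 5.6]
grip_width: 0.0543
grasp_force: 20.0
```

To row units: -0.1 m is -0.25, -0.06 m is -0.15.

>>> {"fn": "send_rows", "kwargs": {"rows": [0,0,0,0,0.3,0,0,0,0,0.6,0,0,0,0,1,0,0,0,0,1,0,0,0,0,1,0,0,-0.05,0,1,0,0,-0.15,0,1,0,0,-0.25,0,1]}}

```text
time: 17.6
tcp_pos: [0.4196, 0.1759, 0.1303]
tool_rot: [[0.0, 1.0, -0.001], [1.0, -0.0, -0.0], [-0.0, -0.001, -1.0]]
wrist_force: [0.1, 0.8, 0.1]
grip_width: 0.0882
grasp_force: 0.0
```

To row units: 0.1755 m is 0.4388, 0.165 m is 0.4125.

>>> {"fn": "send_rows", "kwargs": {"rows": [0,0,-0.125,0,1,0.05,0.0075,-0.225,0,1,0.1375,0.025,-0.225,0,1,0.2375,0.045,-0.225,0,1,0.3375,0.0625,-0.225,0,1,0.4125,0.0775,-0.225,0,1,0.4388,0.0825,-0.225,0,1,0.4388,0.0825,-0.225,0,1]}}

```text
time: 18.6
tcp_pos: [0.4527, 0.3512, 0.2189]
tool_rot: [[-0.0, 1.0, -0.001], [1.0, 0.0, -0.0], [-0.0, -0.001, -1.0]]
wrist_force: [0.6, 0.1, -0.6]
grip_width: 0.088
grasp_force: 0.0
```

```bash
python3 - <<'E'
from h import *
s=wrist();im=s['color'][:,:,::-1].copy()
a=np.linspace(0,6.28,60)
for x,y,r,z in((.4535,.351,.021,.084),(.4205,.1755,.025,.083)):
    c=proj(s,np.c_[x+r*np.cos(a),y+r*np.sin(a),a*0+z]);cv2.polylines(im,[np.round(c).astype(int)],True,(0,0,255),1)
x,y=.4535,.351
for z in(0,.066):
    c=proj(s,[(x+i*.026,y+j*.026,z) for i,j in((1,1),(1,-1),(-1,-1),(-1,1))]);cv2.polylines(im,[np.round(c).astype(int)],True,(0,255,0),1)
cv2.imwrite('pics/w2.png',im)
E
```

```text
[0.4527 0.3512 0.2189] 0.08797301456751831 18.6
```

View pics/w2.png

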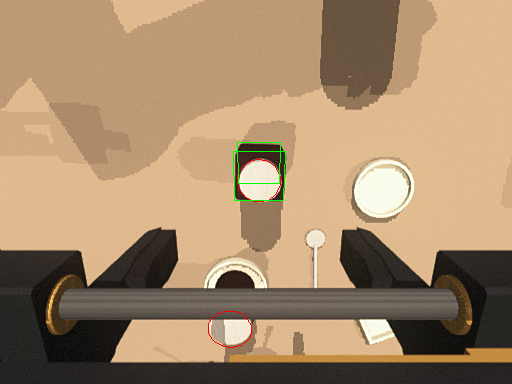

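The square jar at (259,175) matches the model at yaw 0, and the medium jar stands in its dish at (232,300). I grasp the square jar.

To row units: 0.188 m is 0.47, 0.18 m is 0.45.

>>> {"fn": "send_rows", "kwargs": {"rows": [0,0,0.0875,0,1,0,0,0.1875,0,1,0,0,0.275,0,1,0,0,0.35,0,1,0,0,0.4125,0,1,0,0,0.45,0,1,0,0,0.47,0,1,0,0,0.47,0,1]}}

```text
time: 19.65
tcp_pos: [0.453, 0.3512, 0.0314]
tool_rot: [[0.0, 1.0, 0.0], [1.0, -0.0, 0.0], [0.0, 0.0, -1.0]]
wrist_force: [0.0, -0.3, 0.4]
grip_width: 0.0883
grasp_force: 0.0
```

>>> {"fn": "send_rows", "kwargs": {"rows": [0,0,0,0,-0.5,0,0,0,0,-0.5,0,0,0,0,-0.5,0,0,0,0,-0.5,0,0,0,0,-0.5,0,0,0,0,-0.5,0,0,0,0,-0.5,0,0,0,0,-0.5]}}

```text
time: 20.65
tcp_pos: [0.453, 0.3515, 0.0314]
tool_rot: [[0.0, 1.0, 0.0], [1.0, -0.0, 0.0], [0.0, 0.0, -1.0]]
wrist_force: [-0.5, 0.3, 2.5]
grip_width: 0.0519
grasp_force: 19.9
```

To row units: -0.17 m is -0.425, -0.16 m is -0.4.

>>> {"fn": "send_rows", "kwargs": {"rows": [0,0,-0.025,0,-0.5,0,0,-0.0875,0,-0.5,0,0,-0.175,0,-0.5,0,0,-0.2625,0,-0.5,0,0,-0.3375,0,-0.5,0,0,-0.4,0,-0.5,0,0,-0.425,0,-0.5,0,0,-0.425,0,-0.5]}}

```text
time: 21.65
tcp_pos: [0.4527, 0.3513, 0.2011]
tool_rot: [[-0.0, 1.0, -0.0], [1.0, 0.0, -0.0], [-0.0, -0.0, -1.0]]
wrist_force: [-0.6, -0.4, -2.0]
grip_width: 0.0524
grasp_force: 19.9
```

To row units: -0.2095 m is -0.5238, 0.183 m is 0.4575, -0.428 rad is -0.1362.

>>> {"fn": "send_rows", "kwargs": {"rows": [-0.025,0.0225,0,-0.0095,-0.5,-0.0875,0.075,0,-0.0255,-0.5,-0.175,0.1525,0,-0.0477,-0.5,-0.2625,0.23,0,-0.07,-0.5,-0.35,0.305,0,-0.0923,-0.5,-0.4375,0.3825,0,-0.1146,-0.5,-0.5,0.4375,0,-0.1305,-0.5,-0.5238,0.4575,0,-0.1362,-0.5]}}

```text
time: 22.65
tcp_pos: [0.6361, 0.1405, 0.1994]
tool_rot: [[-0.414, 0.91, -0.003], [0.91, 0.414, -0.0], [0.001, -0.003, -1.0]]
wrist_force: [-0.2, 0.6, -2.1]
grip_width: 0.0517
grasp_force: 19.9
```

To row units: 0.161 m is 0.4025, 0.158 m is 0.395.

>>> {"fn": "send_rows", "kwargs": {"rows": [0,0,0.05,0,-0.5,0,0,0.1375,0,-0.5,0,0,0.225,0,-0.5,0,0,0.3,0,-0.5,0,0,0.35,0,-0.5,0,0,0.38,0,-0.5,0,0,0.395,0,-0.5,0,0,0.4025,0,-0.5]}}

```text
time: 23.65
tcp_pos: [0.6359, 0.1421, 0.0405]
tool_rot: [[-0.415, 0.91, 0.001], [0.91, 0.415, 0.0], [-0.0, 0.001, -1.0]]
wrist_force: [0.4, -0.3, -1.6]
grip_width: 0.0519
grasp_force: 19.9
```

To row units: 0.004 m is 0.01, 0.001 m is 0.0025.

>>> {"fn": "send_rows", "kwargs": {"rows": [0,0,0.0025,0,-0.5,0,0,0.005,0,-0.5,0,0,0.0063,0,-0.5,0,0,0.0075,0,-0.5,0,0,0.0088,0,-0.5,0,0,0.01,0,-0.5,0,0,0.01,0,-0.5,0,0,0.01,0,-0.5]}}

```text
time: 24.65
tcp_pos: [0.6358, 0.1419, 0.0364]
tool_rot: [[-0.415, 0.91, 0.0], [0.91, 0.415, -0.0], [-0.0, 0.0, -1.0]]
wrist_force: [-2.2, -0.1, 1.6]
grip_width: 0.0516
grasp_force: 19.9
```

To row units: -0.1 m is -0.25, -0.06 m is -0.15.

>>> {"fn": "send_rows", "kwargs": {"rows": [0,0,0,0,0.3,0,0,0,0,0.6,0,0,0,0,1,0,0,0,0,1,0,0,0,0,1,0,0,-0.05,0,1,0,0,-0.15,0,1,0,0,-0.25,0,1]}}

```text
time: 25.65
tcp_pos: [0.6359, 0.1419, 0.1389]
tool_rot: [[-0.415, 0.91, 0.001], [0.91, 0.415, 0.0], [-0.0, 0.001, -1.0]]
wrist_force: [0.5, -0.1, -0.7]
grip_width: 0.0882
grasp_force: 0.0
```

To row units: -0.197 m is -0.4925, -0.18 m is -0.45, 0.428 rad is 0.1362.

>>> {"fn": "send_rows", "kwargs": {"rows": [0,0,-0.125,0.0159,1,0,0,-0.2125,0.0318,1,-0.075,-0.0825,-0.2125,0.0509,1,-0.15,-0.165,-0.2125,0.07,1,-0.225,-0.2463,-0.2125,0.0891,1,-0.3,-0.3288,-0.2125,0.1082,1,-0.375,-0.41,-0.2125,0.1273,1,-0.45,-0.4925,-0.2125,0.1362,1]}}

```text
time: 26.65
tcp_pos: [0.5307, -0.1049, 0.2228]
tool_rot: [[0.001, 1.0, 0.002], [1.0, -0.001, -0.001], [-0.001, 0.002, -1.0]]
wrist_force: [1.4, -0.2, -0.3]
grip_width: 0.0878
grasp_force: 0.0
```

To row units: -0.251 m is -0.6275, -0.106 m is -0.265.

>>> {"fn": "send_rows", "kwargs": {"rows": [-0.095,-0.04,0,0,1,-0.19,-0.08,0,0,1,-0.285,-0.12,0,0,1,-0.38,-0.16,0,0,1,-0.475,-0.2,0,0,1,-0.5625,-0.2375,0,0,1,-0.6125,-0.2588,0,0,1,-0.6275,-0.265,0,0,1]}}

```text
time: 27.65
tcp_pos: [0.4251, -0.3552, 0.2218]
tool_rot: [[0.001, 1.0, 0.001], [1.0, -0.001, -0.0], [-0.0, 0.001, -1.0]]
wrist_force: [-0.4, 0.7, -0.1]
grip_width: 0.0882
grasp_force: 0.0
```

```bash
python3 - <<'E'
from h import *
s=wrist();im=s['color'][:,:,::-1].copy()
a=np.linspace(0,6.28,60)
for x,y,r,z in((.425,-.355,.019,.058),(.453,-.181,.031,.103)):
    c=proj(s,np.c_[x+r*np.cos(a),y+r*np.sin(a),a*0+z]);cv2.polylines(im,[np.round(c).astype(int)],True,(0,0,255),1)
cv2.imwrite('pics/w3.png',im)
E
```

```text
[ 0.4251 -0.3552  0.2218] 0.0882173220132707 27.65
```

View pics/w3.png

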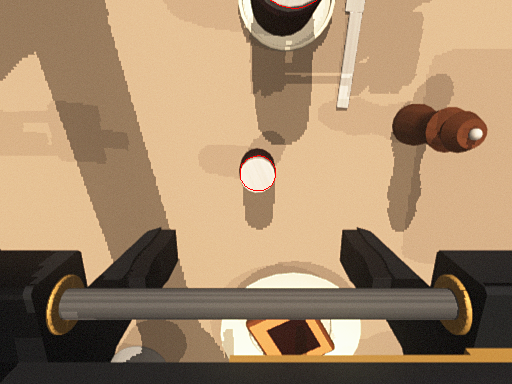

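The small lid at (258,175) is well centred between the fingers, so I grasp it.

To row units: 0.2115 m is 0.5288, 0.208 m is 0.52.

>>> {"fn": "send_rows", "kwargs": {"rows": [0,0,0.0875,0,1,0,0,0.1875,0,1,0,0,0.2875,0,1,0,0,0.375,0,1,0,0,0.45,0,1,0,0,0.5,0,1,0,0,0.52,0,1,0,0,0.5288,0,1]}}

```text
time: 28.7
tcp_pos: [0.4258, -0.3543, 0.01]
tool_rot: [[-0.001, 1.0, 0.0], [1.0, 0.001, -0.0], [-0.0, 0.0, -1.0]]
wrist_force: [-0.3, -0.4, 0.0]
grip_width: 0.088
grasp_force: 0.0
```

>>> {"fn": "send_rows", "kwargs": {"rows": [0,0,0,0,-0.6,0,0,0,0,-0.6,0,0,0,0,-0.6,0,0,0,0,-0.6,0,0,0,0,-0.6,0,0,0,0,-0.6,0,0,0,0,-0.6,0,0,0,0,-0.6], "newtons": 12}}

```text
time: 29.7
tcp_pos: [0.4252, -0.3547, 0.0098]
tool_rot: [[0.0, 1.0, -0.0], [1.0, -0.0, -0.0], [-0.0, -0.0, -1.0]]
wrist_force: [-1.6, -0.4, 3.5]
grip_width: 0.0417
grasp_force: 12.0
```

To row units: -0.2 m is -0.5, -0.19 m is -0.475.

>>> {"fn": "send_rows", "kwargs": {"rows": [0,0,-0.025,0,-0.6,0,0,-0.0875,0,-0.6,0,0,-0.175,0,-0.6,0,0,-0.2625,0,-0.6,0,0,-0.35,0,-0.6,0,0,-0.425,0,-0.6,0,0,-0.475,0,-0.6,0,0,-0.5,0,-0.6]}}

```text
time: 30.7
tcp_pos: [0.4255, -0.3547, 0.211]
tool_rot: [[-0.0, 1.0, 0.001], [1.0, 0.0, -0.001], [-0.001, 0.001, -1.0]]
wrist_force: [0.5, -0.2, -2.0]
grip_width: 0.0414
grasp_force: 12.0
```

To row units: 0.337 m is 0.8425, 0.091 m is 0.2275.

>>> {"fn": "send_rows", "kwargs": {"rows": [0.0375,0.01,0,0,-0.6,0.1375,0.0375,0,0,-0.6,0.25,0.0675,0,0,-0.6,0.3675,0.1,0,0,-0.6,0.4875,0.1325,0,0,-0.6,0.6075,0.165,0,0,-0.6,0.725,0.195,0,0,-0.6,0.8425,0.2275,0,0,-0.6]}}

```text
time: 31.7
tcp_pos: [0.5158, -0.015, 0.2088]
tool_rot: [[-0.0, 1.0, -0.002], [1.0, 0.0, 0.001], [0.001, -0.002, -1.0]]
wrist_force: [0.9, -0.3, 0.2]
grip_width: 0.0417
grasp_force: 12.0
```

To row units: 0.337 m is 0.8425, 0.322 m is 0.805.

>>> {"fn": "send_rows", "kwargs": {"rows": [0.12,0.0325,0,0,-0.6,0.24,0.065,0,0,-0.6,0.36,0.0975,0,0,-0.6,0.48,0.13,0,0,-0.6,0.6,0.1625,0,0,-0.6,0.7125,0.1925,0,0,-0.6,0.805,0.2175,0,0,-0.6,0.8425,0.2275,0,0,-0.6]}}

```text
time: 32.7
tcp_pos: [0.6061, 0.3222, 0.2078]
tool_rot: [[-0.002, 1.0, -0.003], [1.0, 0.002, -0.0], [-0.0, -0.003, -1.0]]
wrist_force: [0.0, -0.1, -1.0]
grip_width: 0.0413
grasp_force: 12.0
```

To row units: 0.192 m is 0.48, 0.187 m is 0.4675.

>>> {"fn": "send_rows", "kwargs": {"rows": [0,0,0.025,0,-0.6,0,0,0.1125,0,-0.6,0,0,0.2125,0,-0.6,0,0,0.3125,0,-0.6,0,0,0.3875,0,-0.6,0,0,0.44,0,-0.6,0,0,0.4675,0,-0.6,0,0,0.48,0,-0.6]}}

```text
time: 33.7
tcp_pos: [0.6074, 0.3193, 0.0177]
tool_rot: [[0.0, 1.0, 0.0], [1.0, -0.0, 0.0], [0.0, 0.0, -1.0]]
wrist_force: [0.5, -0.1, -0.9]
grip_width: 0.0413
grasp_force: 12.0
```

To row units: 0.003 m is 0.0075, 0.0025 m is 0.0063.

>>> {"fn": "send_rows", "kwargs": {"rows": [0,0,0.0013,0,-0.6,0,0,0.0025,0,-0.6,0,0,0.0038,0,-0.6,0,0,0.005,0,-0.6,0,0,0.0063,0,-0.6,0,0,0.0075,0,-0.6,0,0,0.0075,0,-0.6,0,0,0.0075,0,-0.6]}}

```text
time: 34.7
tcp_pos: [0.6073, 0.3194, 0.0149]
tool_rot: [[-0.0, 1.0, 0.0], [1.0, 0.0, 0.0], [0.0, 0.0, -1.0]]
wrist_force: [-0.2, 0.1, 0.2]
grip_width: 0.0417
grasp_force: 12.0
```

Touchdown. I release and rise, moving away in the direction of the starting position.

To row units: -0.1 m is -0.25, -0.06 m is -0.15.

>>> {"fn": "send_rows", "kwargs": {"rows": [0,0,0,0,0.2,0,0,0,0,0.6,0,0,0,0,1,0,0,0,0,1,0,0,0,0,1,0,0,-0.05,0,1,0,0,-0.15,0,1,0,0,-0.25,0,1]}}

```text
time: 35.7
tcp_pos: [0.6074, 0.3194, 0.1175]
tool_rot: [[0.0, 1.0, 0.001], [1.0, -0.0, 0.0], [0.0, 0.001, -1.0]]
wrist_force: [-0.5, 0.2, 0.3]
grip_width: 0.0882
grasp_force: 0.0
```

To row units: -0.27 m is -0.675, -0.23 m is -0.575.

>>> {"fn": "send_rows", "kwargs": {"rows": [0,0,-0.125,0,1,0,0,-0.25,0,1,0,-0.1,-0.3,0,1,0.05,-0.2,-0.3,0,1,0.1,-0.325,-0.3,0,1,0.15,-0.45,-0.3,0,1,0.2,-0.575,-0.3,0,1,0.25,-0.675,-0.3,0,1]}}

```text
time: 36.7
tcp_pos: [0.3354, 0.4198, 0.2365]
tool_rot: [[-0.0, 1.0, 0.002], [1.0, 0.0, 0.001], [0.001, 0.002, -1.0]]
wrist_force: [-0.4, 0.8, 0.3]
grip_width: 0.0881
grasp_force: 0.0
```

```bash
python3 - <<'E'
from h import *
sd={'top':dict(L=(.453,-.181,.103),M=(.4205,.1755,.083),S=(.6065,.319,.063),Q=(.6365,.1415,.089)),}
sd['scene']=sd['top']
for n in sd:
    s=snapshot(n);im=s['color'][:,:,::-1].copy()
    for k,P in sd[n].items():
        c=grow(s,proj(s,[P])[0],35);w=ray(s,c,P[2]).astype(np.float32)*1000;(x,y),r=cv2.minEnclosingCircle(w);print(n,k,round(x-P[0]*1000,1),round(y-P[1]*1000,1),round(2*r,1))
    cv2.imwrite(f'pics/{n}1.png',cv2.resize(im,(768,576)))
E
```

```text
top L -9.9 19.2 97.5
top M 283.7 -193.3 1684.8
top S -14.1 -11.0 77.0
top Q 2.3 -0.3 41.5
scene L 4.5 5.6 72.5
scene M -566.1 -513.7 2497.1
scene S 26.4 8.7 95.1
scene Q 1.9 0.6 45.9
```

View pics/top1.png

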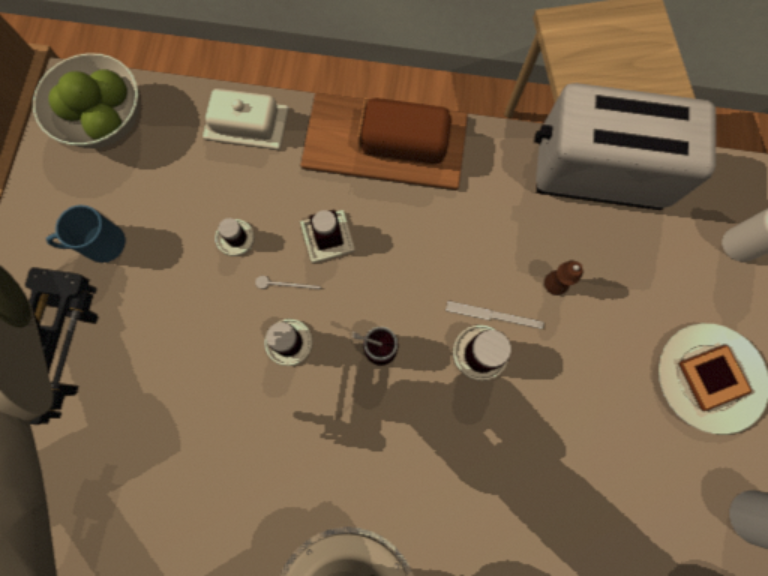

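View pics/scene1.png

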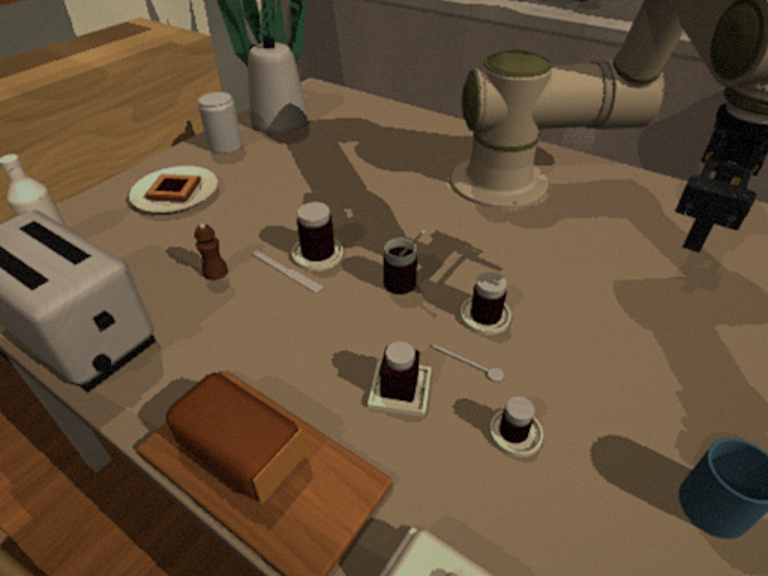

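All four jars stand in their own dishes. In the top view their lids are at about (491,349) large, (282,338) medium, (230,231) small and (324,222) square. The open jar and mill look unmoved. The flood fill leaked into the white dishes for three of the lids, so I check those by pixel before handing in.

```bash
python3 - <<'E'
from h import *
s=snapshot('top');ok=True
for k,u,v,x,y,z in(('L',491,349,453,-181,.103),('M',282,338,420.5,175.5,.083),('S',230,231,606.5,319,.063)):
    d=ray(s,[(u/1.5,v/1.5)],z)[0]*1000-[x,y];print(k,np.round(d,1));ok&=np.hypot(*d)<9
if ok: print(finish_job())
E
```

```text
L [-5.5  2.7]
M [-3.7 -0.3]
S [-6.5 -7.1]
```

The small jar reads borderline on a rough pixel pick, so I look closer with the predicted circles overlaid.

```bash
python3 - <<'E'
from h import *
s=snapshot('top');a=np.linspace(0,6.28,80);o=[]
for x,y,r,z,R in((.6065,.319,.019,.063,.037),(.453,-.181,.031,.103,.051)):
    u,v=proj(s,[(x,y,z/2)])[0].astype(int);im=cv2.resize(np.clip(s['color'][v-25:v+25,u-25:u+25,::-1].astype(float)*1.3,0,255).astype(np.uint8),(400,400),interpolation=cv2.INTER_CUBIC)
    for rr,zz,cc in((r,z,(0,0,255)),(R,.011,(255,0,0))):
        c=(proj(s,np.c_[x+rr*np.cos(a),y+rr*np.sin(a),a*0+zz])-[u-25,v-25]+.5)*8;cv2.polylines(im,[c.astype(int)],True,cc,1)
    o.append(im)
cv2.imwrite('pics/c.png',np.hstack(o))
E
```

```text
(no output)
```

View pics/c.png

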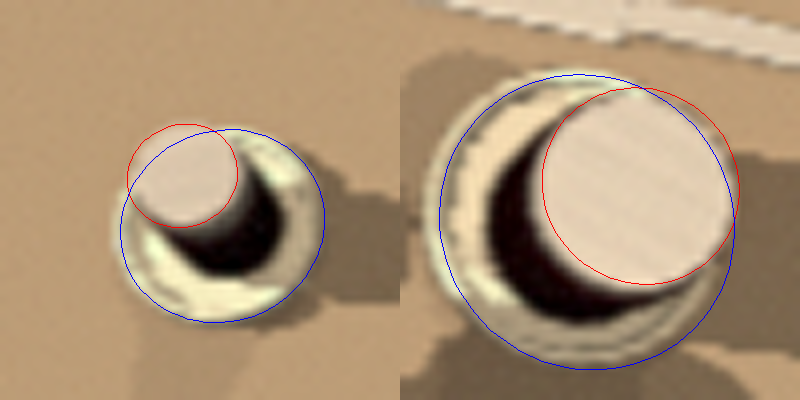

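The small jar's lid and dish both match the prediction. The large jar is off by only a few mm, within its 13 mm tolerance. Handing in.

```bash
python3 -c "
from plant import *
print(finish_job())"
```

```text
the job is handed in; nothing more can be done
None
```

I've handed the job in with all four jars standing in their own dishes and the open jar and pepper mill looking unmoved in the final pictures; no judging result came back.

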